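# Clear the taped bay and tip the carton into it

## Task

The tall carton is to lie flat in its taped bay on the worktop. Push the tape measure out of the bay, so that it stands on the worktop clear of the tape outline, then push the standing carton near its top so that it topples into the bay and lies on a broad face with no part of it beyond the outline. Only push, with the fingers: do not grip, straddle or lift the carton or the tape measure, and leave the dropper bottle at the other end of the bay and the other things about the worktop where they are.

Things in the scene. Friction and masses are not known exactly. Their poses are not given: they have to be found in the camera images.
- bay: Outline of four strips of pale 15 mm tape stuck flat on the worktop, fixed. Outer size 190 mm along its x by 270 mm along its y; inner 160 x 240 mm. Origin: its middle, on the worktop; z up, x roughly away from the robot (turned up to 0.4 rad either way). The carton stands at one end of its long (y) axis, the dropper bottle at the other; which is which changes.
- carton: Closed green and cream carton, a rigid box of about 0.16 kg, 55 x 105 x 170 mm. It starts standing on its smallest face, 170 mm tall, the 55 mm way nearly along the bay's y, its front broad face 13 to 28 mm inside the tape's outer edge. Pushed 120 mm or more up it tips without sliding, and falls once it leans 0.31 rad. Origin: middle of one 55 x 170 mm side; its axes are askew to the faces, use carton_middle.
- carton_middle (a point): Centre of the carton: 85 mm above the worktop while it stands, 27 mm when it lies on a broad face. Its axes: x the 55 mm way, y the 170 mm way (vertical at the start, up or down), z the 105 mm way.
- carton_corner0 (a point): Carton point half way through the 55 mm thickness, at the -85 mm y and -52.5 mm z corner of carton_middle's axes: one of the carton's four corners seen from above once it lies on a broad face.
- carton_corner1 (a point): Carton point half way through the 55 mm thickness, at the -85 mm y and +52.5 mm z corner of carton_middle's axes: one of the carton's four corners seen from above once it lies on a broad face.
- carton_corner2 (a point): Carton point half way through the 55 mm thickness, at the +85 mm y and -52.5 mm z corner of carton_middle's axes: one of the carton's four corners seen from above once it lies on a broad face.
- carton_corner3 (a point): Carton point half way through the 55 mm thickness, at the +85 mm y and +52.5 mm z corner of carton_middle's axes: one of the carton's four corners seen from above once it lies on a broad face.
- tape_measure: Yellow pocket tape measure in its case, 64 mm along its own x, 56 mm along its own y, 53 mm high, standing loose near the middle of the bay at the start. Origin: centre of its underside, z up. It slides when pushed low. The worktop just beyond the bay on the side away from the robot is free.
- dropper: Brown dropper bottle with a black bulb, 33 mm across, 102 mm tall, standing loose just outside the end of the bay opposite to the carton. Origin: centre of its underside, z up. To be left alone.
- timer: Red clockwork timer, 60 x 67 x 62 mm, loose, far from the robot. Origin: centre of its underside. To be left alone.
- scoop: Powder scoop with a long handle, 61 x 152 x 44 mm, loose, at the far left. Origin: centre of its underside. To be left alone.
- cap_white: White open dosing cap, 65 mm across, 40 mm high, loose, at the right. Origin: centre of its underside. To be left alone.
Things that resemble listed ones, but are neither listed nor needed, are in the scene too. Leave any purple look-alike of the carton alone.

How it is judged:
By the outcome, as a careful person would: the job done as asked, in the order asked, and still so for the second after the job is handed in, with the robot touching nothing.
It also fails if it takes over 48 s, if anything falls off the work surface, if the arm or the gripper's body presses on something with over 40 N, if the wrist force passes 120 N, or if a joint passes its speed limit or range.

## Robot

A 6-joint arm with a two-finger parallel gripper is mounted at the origin on a cart in front of the work surface, level with it; the furniture and walls round the work are solid. World frame = base frame: x ahead of the robot, y to its left, z up, the work surface at z = 0. Lengths are in mm, angles in rad, forces in N, time in s.
With the tool pointing down it reaches from about 275 to 750 mm from the base axis. Payload 10.2 kg.
Tool frame: the origin (TCP) lies at the very end of the fingers, on their centre line; the grasp point (between the pads) lies 19 mm behind it; z points along the fingers, y is the direction in which the jaws open and shut (so a half turn about z gives the same grasp; the last joint's range is limited). The gripper opens to 85 mm and grips with 20 to 120 N. Pads are 22 mm wide; open, the fingers measure 114 mm over their backs; the gripper's body (76 mm by 85 mm) begins 54 mm behind the grasp point. The pads swing forward as they close: fully open they stand 13 mm farther back than shut.
Start: joints at [1.124, 0.313, 1.498, -0, 1.331, -0.223], TCP at [116.529, 511.91, 231.294] pointing down, gripper open.
Joint ranges: [-2.94, 2.94], [-0.97, 2.17], [0.19, 2.56], [-1.23, 4.37], [0.02, 3.11], [-2.88, 2.88]. Speed limits (rad/s): [2.39, 2.39, 3.01, 3.14, 3.14, 3.14].

## Interface

Orientations are given as a unit quaternion [w, x, y, z].
In Python, from rig import sensors, imaging, ctrl gives the robot as it stands.
- The arm moves only by the shell command python3 -m creep 'ROWS' [FORCE]. ROWS is JSON, a list of rows, each an object with "grip": the finger opening in mm, from 0 to 85.4; "linear": the shift along the tool's x, y, z in mm, a list of three; "rot": the turn, a rotation vector about the tool's x, y, z in rad, a list of three. A call has 1 to 12 rows; each row shifts and turns the commanded pose from where the row before left it, along the tool's axes as they then stand; what a row does not reach is not made up. A row lasts 1/12 s, in which the tool goes at most 41.7 mm and 7.16 degrees, less where a joint would pass 70% of its speed; a pose out of reach is approached as far as the arm can. A call with a gripper value outside its range is refused whole. The fingers move at their own pace and stop on an object; FORCE is the grip in N (left out, the last holds). Time passes only in rows, so rows that do not move let the fingers close. It gives the time, the measured TCP pose, the force and the opening at its end, in the units of the state.
- sensors.sense(): the state, without advancing time (a new reading comes with each control period).
- imaging.capture(name): name is "scene" or "side" or "wrist"; returns (picture, depth): 480x640x3 uint8, red, green, blue; 480x640 float32, mm along the optical axis (not along the pixel's ray), 0 where there is no reading.
- imaging.camera_params(name): a dict with "intrinsics" (3x3 intrinsics, pixels), "R" (3x3) and "t" (3): a world point X has camera coordinates R X + t. Camera axes: x right, y down, z forward; pixel columns grow to the right and rows downward; lengths in mm; the calibration is good to about 2 mm. A picture is of the moment at which its call begins: read the wrist's pose just before it. camera_params takes no time and is no camera call; for the wrist camera it gives the pose at the moment of the call.
- ctrl.finish_job(): hands the job in, once; it reports no verdict.
The state is a dict: "time_s": time; "joints": joint angles; "dq": joint speeds; "tau": joint torques, N m; "eef_pos": TCP position; "ee_rot": TCP orientation; "force": force on the tool from outside, world axes, zero at the start; "wrist_torque": the same for the moment, N m; "grip_width": opening from 0.0 (shut) to 1.0 (fully open).
Only numpy, scipy, OpenCV 4.12 (cv2) and the standard library are available. Lean on these libraries where they do the work, as an engineer would, in place of code of your own. Each camera call takes 0.05 s, during which the arm holds its last target.

## Working session

There is one attempt and no reset: what is moved stays moved. The work goes in short steps, Python scripts to look and compute and a shell command to move; the robot and the scene stay as the last step left them, time stands still between calls to the robot, and variables do not carry over. Pictures are saved under pics/ and viewed, and the job is handed in when it is done.

```bash
mkdir -p pics; ls
python3 - <<'E'
from rig import sensors, imaging
import cv2, numpy as np
print(sensors.sense())
for n in ("scene","side","wrist"):
    p=imaging.camera_params(n); im,d=imaging.capture(n)
    print(n,np.round(p['intrinsics'],1).tolist(),np.round(p['R'],3).tolist(),np.round(p['t'],1))
    cv2.imwrite(f'pics/{n}0.png',im[...,::-1]); np.savez(f'{n}0.npz',im=im,d=d,K=p['intrinsics'],R=p['R'],t=p['t'])
E
```

```text
pics
{'time_s': 0.0, 'joints': array([ 1.12361811e+00,  3.13462516e-01,  1.49847307e+00,  9.26189690e-06,
        1.33099553e+00, -2.23395944e-01]), 'dq': array([ 1.23262059e-03, -5.97430524e-04,  5.15789611e-04,  1.62863903e-03,
       -6.12018414e-05, -9.58355683e-04]), 'tau': array([-7.61497608e-05, -4.12244332e+01, -2.59760177e+01, -5.67476161e-05,
        3.74759300e-03, -3.20469360e-05]), 'eef_pos': array([116.39593688, 511.65908466, 230.71512912]), 'ee_rot': array([-2.24450449e-04,  1.11658881e-01,  9.93746369e-01, -6.30483381e-04]), 'force': array([ 0.07383209, -0.169413  ,  0.32630258]), 'wrist_torque': array([-0.01322718, -0.01822303, -0.0148138 ]), 'grip_width': 0.9974777351402634}
scene [[558.3, 0.0, 322.7], [0.0, 558.3, 241.9], [0.0, 0.0, 1.0]] [[0.91, -0.414, -0.001], [-0.324, -0.709, -0.626], [0.259, 0.571, -0.78]] [-587.4   69.2 1238.9]
side [[438.1, 0.0, 323.3], [0.0, 438.1, 238.1], [0.0, 0.0, 1.0]] [[-0.999, -0.046, -0.021], [-0.002, 0.465, -0.885], [0.05, -0.884, -0.465]] [518.3 222.4 943.8]
wrist [[416.8, 0.0, 315.6], [0.0, 416.8, 235.0], [0.0, 0.0, 1.0]] [[0.223, 0.975, -0.001], [0.935, -0.213, 0.284], [0.277, -0.065, -0.959]] [-524.9  -36.2  379. ]
```

View pics/scene0.png

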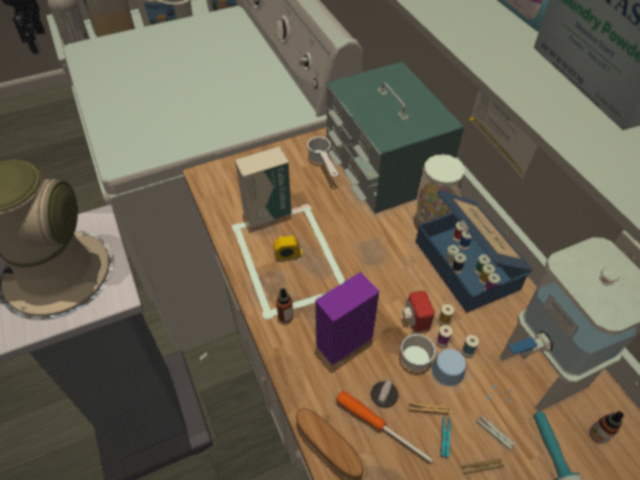

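View pics/side0.png

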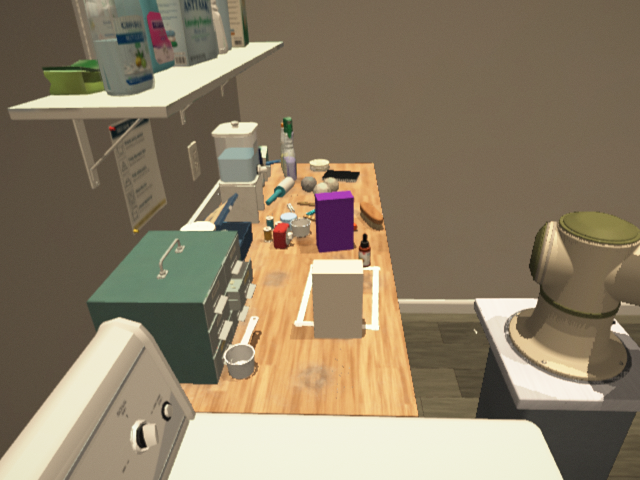

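View pics/wrist0.png

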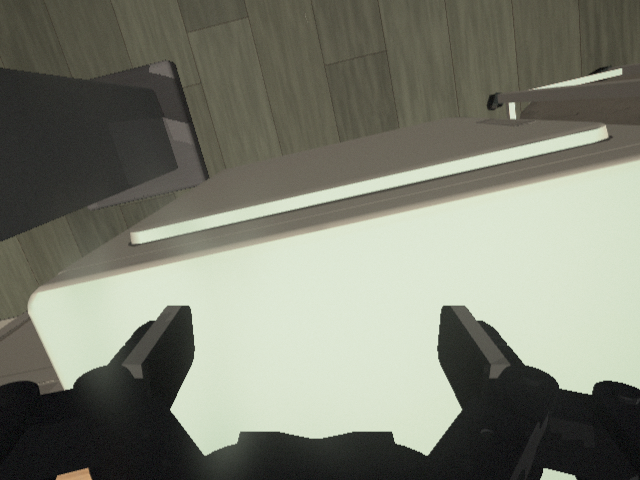

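The scene view shows these candidates:
- **Green/cream carton:** the one at (265,188) standing at the bay's left end is the target. The purple box at (345,320) is the look-alike.
- **Tape measure:** yellow, at (287,248).
- **Dropper:** the one at (285,305) is at the bay end. Another at (607,428) is far off.
- **Scoop:** at (323,152).

Next I'll take a close crop and measure.

```bash
cat > h.py <<'E'
import numpy as np,cv2
def load(f):
    z=np.load(f); return z['im'],z['d'],z['K'],z['R'],z['t']
def cloud(f):
    im,d,K,R,t=load(f)
    v,u=np.mgrid[:480,:640]
    c=np.stack([(u-K[0,2])/K[0,0]*d,(v-K[1,2])/K[1,1]*d,d],-1)
    return im,d,(c-t)@R   # R^T(c-t)
def onplane(f,uv,z=0):
    im,d,K,R,t=load(f)
    r=R.T@np.linalg.inv(K)@np.array([uv[0],uv[1],1.]); o=-R.T@t
    return o+r*(z-o[2])/r[2]
E
python3 - <<'E'
from h import *
im,d,P=cloud('scene0.npz')
c=im[130:340,200:400,::-1]; cv2.imwrite('pics/crop0.png',cv2.resize(c,None,fx=2.85,fy=2.85,interpolation=cv2.INTER_CUBIC))
# yellow
hsv=cv2.cvtColor(im,cv2.COLOR_RGB2HSV)
def st(n,m):
    q=P[m]; print(n,m.sum(),np.round(np.percentile(q,[2,50,98],axis=0)).tolist())
box=np.zeros((480,640),bool); box[228:268,268:308]=1
st('tape',box&(P[...,2]>8))
m=box&(P[...,2]>8); q=P[m]; top=q[q[:,2]>45]; print(cv2.minAreaRect(q[:,:2].astype(np.float32)),cv2.minAreaRect(top[:,:2].astype(np.float32)), len(top))
box[:]=0; box[140:235,225:300]=1
m=box&(P[...,2]>8)&(P[...,0]<560)
st('carton',m); q=P[m]; top=q[(q[:,2]>160)&(q[:,2]<176)]; print(cv2.minAreaRect(top[:,:2].astype(np.float32)),cv2.boxPoints(cv2.minAreaRect(top[:,:2].astype(np.float32))), len(top))
box[:]=0; box[285:325,268:300]=1
st('dropper',box&(P[...,2]>15))
box[:]=0; box[270:365,315:380]=1
st('purple',box&(P[...,2]>15))
box[:]=0; box[135:190,305:340]=1
st('scoop',box&(P[...,2]>10)&(P[...,2]<60))
for uv in [(234,225),(310,207),(346,290),(266,316)]: print(uv,np.round(onplane('scene0.npz',uv)))
# white tape mask
w=(np.abs(P[...,2])<8)&(hsv[...,1]<60)&(hsv[...,2]>140); bb=np.zeros_like(w); bb[195:325,225:350]=1; w&=bb
q=P[w]; print(w.sum(),cv2.minAreaRect(q[:,:2].astype(np.float32)),cv2.boxPoints(cv2.minAreaRect(q[:,:2].astype(np.float32))))
cv2.imwrite('pics/w.png',w.astype(np.uint8)*255)
E
```

```text
tape 545 [[452.0, -183.0, 10.0], [478.0, -173.0, 43.0], [508.0, -148.0, 58.0]]
((385.4458312988281, -504.54388427734375), (844.6994018554688, 64.04460906982422), 73.75558471679688) ((349.67193603515625, -519.6002197265625), (794.2702026367188, 49.05244445800781), 69.94967651367188) 256
carton 3631 [[434.0, -56.0, 11.0], [482.0, -51.0, 116.0], [537.0, 226.0, 175.0]]
((486.05877685546875, -27.093875885009766), (107.37511444091797, 62.31421661376953), 2.7675161361694336) [[430.92947     1.4346693]
 [433.9382    -60.80687  ]
 [541.1881    -55.62242  ]
 [538.1793      6.6191177]] 1037
dropper 415 [[400.0, -329.0, 18.0], [414.0, -320.0, 61.0], [431.0, -306.0, 101.0]]
purple 4028 [[447.0, -454.0, 21.0], [493.0, -436.0, 145.0], [556.0, -391.0, 175.0]]
scoop 776 [[653.0, -11.0, 12.0], [683.0, 85.0, 36.0], [719.0, 132.0, 51.0]]
(234, 225) [401. -29.   0.]
(310, 207) [588. -51.   0.]
(346, 290) [ 562. -306.    0.]
(266, 316) [ 381. -295.    0.]
1582 ((480.38330078125, -172.51791381835938), (277.64300537109375, 195.3724822998047), 85.50270080566406) [[ 372.11255 -303.2522 ]
 [ 566.8835  -318.57178]
 [ 588.65405  -41.78363]
 [ 393.88312  -26.46405]]
```

View pics/crop0.png

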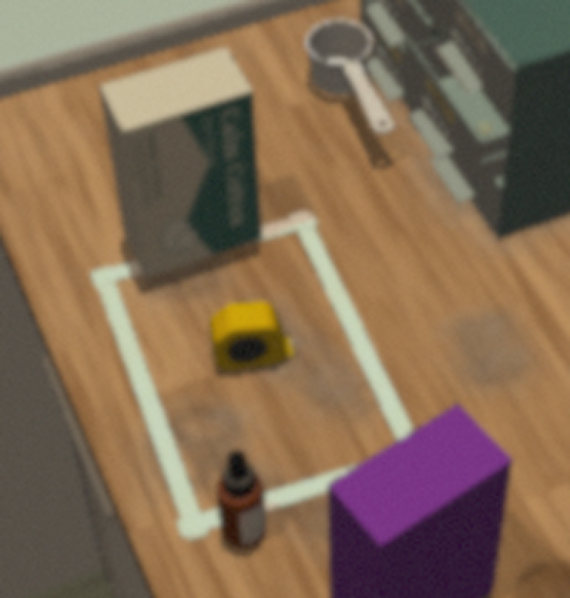

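View pics/w.png

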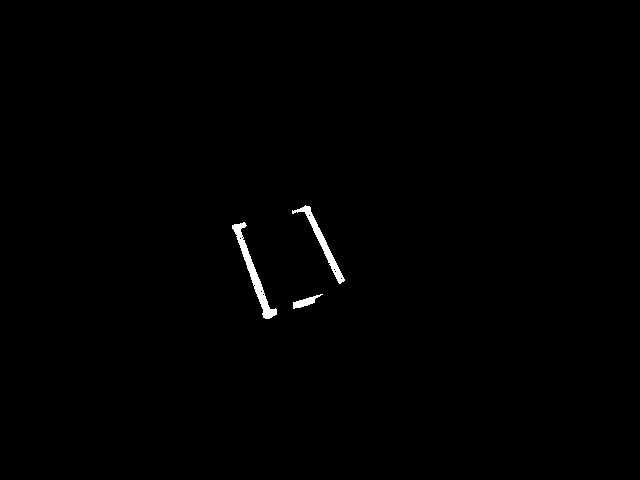

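Run:
```python
from h import *
from scipy.optimize import least_squares, minimize
im,d,P=cloud('scene0.npz'); ims,ds,Ps=cloud('side0.npz')
hsv=cv2.cvtColor(im,cv2.COLOR_RGB2HSV)
w=(np.abs(P[...,2])<8)&(hsv[...,1]<60)&(hsv[...,2]>140); bb=np.zeros_like(w); bb[195:325,225:350]=1; w&=bb
v,u=np.nonzero(w); Q=np.array([onplane('scene0.npz',(a,b))[:2] for a,b in zip(u,v)])
def res(p):
    c,s=np.cos(p[2]),np.sin(p[2]); L=np.c_[(Q-p[:2])@[c,s],(Q-p[:2])@[-s,c]]
    a=np.abs(L); # distance to centreline rect 175x255
    dx=a[:,0]-87.5; dy=a[:,1]-127.5
    return np.minimum(np.hypot(dx,np.maximum(dy,0)),np.hypot(dy,np.maximum(dx,0)))
r=least_squares(res,[480,-172,-.07],loss='soft_l1',f_scale=4); p=r.x; print('bay',p,np.abs(r.fun).mean())
def bay(X): 
    c,s=np.cos(p[2]),np.sin(p[2]); D=np.asarray(X)[...,:2]-p[:2]; return np.stack([D@[c,s],D@[-s,c]],-1)
np.save('bay.npy',p)
# carton
box=np.zeros((480,640),bool); box[140:235,225:300]=1
R=(P[...,0]>415)&(P[...,0]<560)&(P[...,1]>-75)&(P[...,1]<30)
m=box&R&(P[...,2]>20)&(P[...,2]<150); q=P[m]
# front face plane: lower envelope in y
sel=q[np.abs(q[:,1]+52)<15]
for _ in range(5):
    A=np.c_[sel[:,0],np.ones(len(sel))]; k=np.linalg.lstsq(A,sel[:,1],rcond=None)[0]; sel=q[np.abs(q[:,1]-q[:,0]*k[0]-k[1])<5]
print('front y=',k,len(sel),'yaw',np.arctan(k[0]))
th=np.arctan(k[0]);e=np.array([np.cos(th),np.sin(th)])
print('front extent along e',np.percentile(sel[:,:2]@e,[0.5,50,99.5]))
t=P[box&R&(P[...,2]>162)&(P[...,2]<180)]; print('top z',np.median(t[:,2]),'ext',np.percentile(t[:,:2]@e,[1,50,99]),np.percentile(t[:,:2]@[-e[1],e[0]],[1,50,99]),cv2.minAreaRect(t[:,:2].astype(np.float32)))
# side cam
R2=(Ps[...,0]>415)&(Ps[...,0]<560)&(Ps[...,1]>-75)&(Ps[...,1]<30)
t2=Ps[R2&(Ps[...,2]>162)&(Ps[...,2]<180)]; print('side top',len(t2),np.median(t2[:,2]),cv2.minAreaRect(t2[:,:2].astype(np.float32)))
b2=Ps[R2&(Ps[...,2]>20)&(Ps[...,2]<150)]; A=np.c_[b2[:,0],np.ones(len(b2))]; kb=np.linalg.lstsq(A,b2[:,1],rcond=None)[0]; print('back y',kb,np.arctan(kb[0]),np.percentile(b2[:,0],[1,99]),len(b2))
# tape
Rt=(P[...,0]>420)&(P[...,0]<540)&(P[...,1]>-230)&(P[...,1]<-110)&(P[...,2]>8)&(P[...,2]<70)
q=P[Rt]; top=q[q[:,2]>44]; print('tape',len(q),cv2.minAreaRect(q[:,:2].astype(np.float32)),'top',np.percentile(top,[2,50,98],axis=0).round().tolist())
lo=q[q[:,2]<40]; print('lo',cv2.minAreaRect(lo[:,:2].astype(np.float32)))
for zc in (15,30,45): 
    s=q[np.abs(q[:,2]-zc)<6]; print(zc,np.percentile(s[:,:2],[1,50,99],axis=0).round().tolist())
T=P[(P[...,0]>540)&(P[...,0]<760)&(P[...,1]<-120)&(P[...,1]>-420)&(P[...,2]>15)&(P[...,2]<90)]
print(len(T)); 
H,xe,ye=np.histogram2d(T[:,0],T[:,1],bins=[np.arange(540,761,20),np.arange(-420,-119,20)]); print(H.astype(int))
for n,uv in [('bay corners',None)]:
  c,s=np.cos(p[2]),np.sin(p[2])
  for a,b in [(-95,-135),(95,-135),(95,135),(-95,135)]: print(np.round(p[:2]+[a*c-b*s,a*s+b*c]))
```

```text
bay [ 4.81705240e+02 -1.69244606e+02 -7.01400333e-02] 4.165878776442064
front y= [ 4.24201128e-03 -5.46263709e+01] 1777 yaw 0.004241985837808339
front extent along e [433.64612293 484.45322092 538.1811291 ]
top z 172.3284859922922 ext [433.67476841 484.63773458 537.55408753] [-57.4792324  -33.76913255  -0.33481505] ((486.27978515625, -27.407299041748047), (106.96381378173828, 62.96168518066406), 2.7675163745880127)
side top 861 169.41708504072017 ((487.4842529296875, -25.42850112915039), (105.0644760131836, 58.458824157714844), 0.5148336291313171)
back y [ 0.00666185 -2.63579368] 0.006661751005074695 [435.91443079 538.71877307] 2461
tape 538 ((473.3243408203125, -166.01693725585938), (82.066162109375, 47.80762481689453), 10.757866859436035) top [[457.0, -181.0, 45.0], [479.0, -166.0, 52.0], [502.0, -148.0, 58.0]]
lo ((473.3243408203125, -166.01693725585938), (82.066162109375, 47.80762481689453), 10.757866859436035)
15 [[452.0, -184.0], [480.0, -177.0], [515.0, -163.0]]
30 [[452.0, -183.0], [480.0, -177.0], [509.0, -159.0]]
45 [[453.0, -182.0], [473.0, -172.0], [504.0, -147.0]]
633
[[  0   0   0   0   0   0   0   0   0   0   0   0   0   0   0]
 [  0   0   0   0   0   0   0   0   0   0   0   0   0   0   0]
 [  0   0   0   0   0   0   0   0   0   0   0   0   0   0   0]
 [  0   0   0   0   0   0   0   0   0   0   0   0   0   0   0]
 [  7   0   0   0   0   0   0   0   0   0   0   0   0   0   0]
 [ 84   0   0   0   0   0   0   0   0   0   0   0   0   0   0]
 [ 63   0   0   0   0   0   0   0   0   0   0   0   0   0   0]
 [ 16   0   0   0   0   0   0   0   0   0   0   0   0   0  22]
 [  0   0   0   0   0   0   0   0   0   0   0   0   0   0 104]
 [  0   0   0   0   0   0   0   0   0   0   0   0   0   4 173]
 [  0   0   0   0   0   0   0   0   0   0   0   0   0   4 156]]
[ 377. -297.]
[ 567. -311.]
[586. -41.]
[396. -28.]
```

Carton yaw is about 0, centred near (487,-27). The bay is centred near (482,-169) with yaw -0.07. The tape measure is near (481,-160). I'll close the fingers, square the tool to the world axes, and travel at height to the near side of the tape measure.

```bash
python3 -m creep '[{"grip":0,"linear":[0,0,0],"rot":[0,0,-0.112]},{"grip":0,"linear":[0,0,0],"rot":[0,0,-0.112]},{"grip":0,"linear":[-12,-28,0],"rot":[0,0,0]},{"grip":0,"linear":[-12,-28,0],"rot":[0,0,0]},{"grip":0,"linear":[-12,-28,0],"rot":[0,0,0]},{"grip":0,"linear":[-12,-28,0],"rot":[0,0,0]},{"grip":0,"linear":[-12,-28,0],"rot":[0,0,0]},{"grip":0,"linear":[-12,-28,0],"rot":[0,0,0]},{"grip":0,"linear":[-12,-28,0],"rot":[0,0,0]},{"grip":0,"linear":[-12,-28,0],"rot":[0,0,0]},{"grip":0,"linear":[-12,-28,0],"rot":[0,0,0]},{"grip":0,"linear":[-12,-28,0],"rot":[0,0,0]}]' 40
python3 -m creep '[{"grip":0,"linear":[-12,-28,0],"rot":[0,0,0]},{"grip":0,"linear":[-12,-28,0],"rot":[0,0,0]},{"grip":0,"linear":[-12,-28,0],"rot":[0,0,0]},{"grip":0,"linear":[-12,-28,0],"rot":[0,0,0]},{"grip":0,"linear":[-12,-28,0],"rot":[0,0,0]},{"grip":0,"linear":[-12,-28,0],"rot":[0,0,0]},{"grip":0,"linear":[-12,-28,0],"rot":[0,0,0]},{"grip":0,"linear":[-12,-28,0],"rot":[0,0,0]}]'
```

```text
time_s: 1.15
eef_pos: [236.6, 230.6, 231.3]
ee_rot: [0.0, -0.0, 1.0, 0.0]
force: [1.3, -0.1, -0.7]
grip_width: -0.002
time_s: 1.82
eef_pos: [332.8, 6.4, 231.3]
ee_rot: [0.0, 0.0, 1.0, -0.0]
force: [0.7, 0.1, 0.2]
grip_width: 0.004
```

```bash
python3 -m creep '[{"grip":0,"linear":[-12,-28,0],"rot":[0,0,0]},{"grip":0,"linear":[-12,-28,0],"rot":[0,0,0]},{"grip":0,"linear":[-12,-28,0],"rot":[0,0,0]},{"grip":0,"linear":[-12,-28,0],"rot":[0,0,0]},{"grip":0,"linear":[-12,-28,0],"rot":[0,0,0]},{"grip":0,"linear":[-12,-28,0],"rot":[0,0,0]},{"grip":0,"linear":[0,0,0],"rot":[0,0,0]}]'
cat > snap.py <<'E'
import sys
from rig import sensors, imaging
import cv2, numpy as np
for n in sys.argv[2:]:
    p=imaging.camera_params(n); im,d=imaging.capture(n)
    cv2.imwrite(f'pics/{n}{sys.argv[1]}.png',im[...,::-1]); np.savez(f'{n}{sys.argv[1]}.npz',im=im,d=d,K=p['intrinsics'],R=p['R'],t=p['t'])
E
python3 snap.py 1 wrist
python3 - <<'E'
from h import *
im,d,P=cloud('wrist1.npz')
Rt=(P[...,0]>435)&(P[...,0]<540)&(P[...,1]>-230)&(P[...,1]<-110)&(P[...,2]>8)&(P[...,2]<70)
q=P[Rt]
for lo,hi in((8,25),(25,45),(45,70)):
    s=q[(q[:,2]>lo)&(q[:,2]<hi)]; print(lo,len(s),np.percentile(s,[1,50,99],axis=0).round().tolist() if len(s) else '', cv2.minAreaRect(s[:,:2].astype(np.float32)) if len(s) else '')
E
```

```text
time_s: 2.4
eef_pos: [405.8, -163.8, 230.8]
ee_rot: [-0.0, 0.001, 1.0, -0.0]
force: [-0.2, 0.5, -1.0]
grip_width: -0.003
8 209 [[452.0, -184.0, 8.0], [456.0, -162.0, 18.0], [500.0, -145.0, 25.0]] ((473.1104736328125, -173.5901641845703), (26.196762084960938, 58.99235916137695), 45.25896453857422)
25 610 [[452.0, -182.0, 25.0], [458.0, -162.0, 40.0], [490.0, -145.0, 45.0]] ((477.4950256347656, -163.65628051757812), (30.912002563476562, 47.47855758666992), 76.00060272216797)
45 643 [[459.0, -178.0, 45.0], [468.0, -163.0, 50.0], [476.0, -147.0, 54.0]] ((475.9179382324219, -162.8389129638672), (30.042394638061523, 35.114166259765625), 76.24012756347656)
```

View pics/wrist1.png

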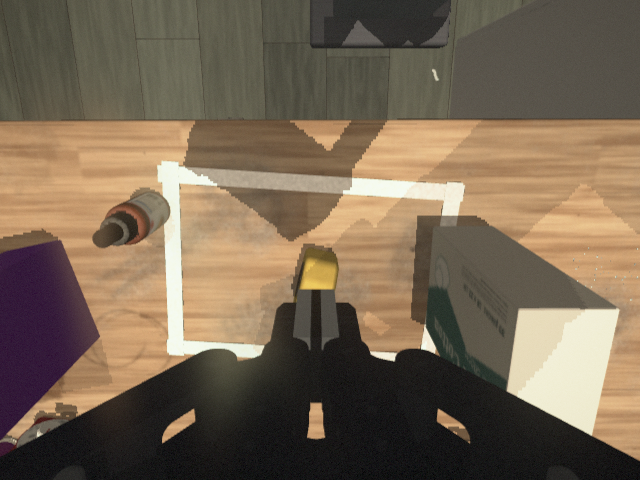

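The wrist view shows the tape measure at (318,268) directly ahead of the shut fingers. Its near face is at x≈452 and it is centred at y≈-164, in line with the TCP. I'll descend and push half way along +x.

```bash
python3 -m creep '[{"grip":0,"linear":[0,0,36],"rot":[0,0,0]},{"grip":0,"linear":[0,0,36],"rot":[0,0,0]},{"grip":0,"linear":[0,0,36],"rot":[0,0,0]},{"grip":0,"linear":[0,0,36],"rot":[0,0,0]},{"grip":0,"linear":[0,0,36],"rot":[0,0,0]},{"grip":0,"linear":[0,0,24],"rot":[0,0,0]},{"grip":0,"linear":[0,0,12],"rot":[0,0,0]},{"grip":0,"linear":[0,0,0],"rot":[0,0,0]}]'
python3 -m creep '[{"grip":0,"linear":[-12,0,0],"rot":[0,0,0]},{"grip":0,"linear":[-8,0,0],"rot":[0,0,0]},{"grip":0,"linear":[-6,0,0],"rot":[0,0,0]},{"grip":0,"linear":[-6,0,0],"rot":[0,0,0]},{"grip":0,"linear":[-8,0,0],"rot":[0,0,0]},{"grip":0,"linear":[-10,0,0],"rot":[0,0,0]},{"grip":0,"linear":[-10,0,0],"rot":[0,0,0]},{"grip":0,"linear":[-10,0,0],"rot":[0,0,0]},{"grip":0,"linear":[-10,0,0],"rot":[0,0,0]},{"grip":0,"linear":[-8,0,0],"rot":[0,0,0]},{"grip":0,"linear":[-4,0,0],"rot":[0,0,0]},{"grip":0,"linear":[0,0,0],"rot":[0,0,0]}]'
python3 snap.py 2 scene wrist
```

```text
time_s: 3.12
eef_pos: [403.1, -158.3, 13.3]
ee_rot: [-0.002, -0.0, 1.0, 0.002]
force: [0.0, 1.3, -0.9]
grip_width: 0.002
time_s: 4.12
eef_pos: [497.3, -160.0, 15.4]
ee_rot: [0.0, -0.0, 1.0, -0.0]
force: [0.8, -0.7, -0.4]
grip_width: 0.0
```

View pics/scene2.png

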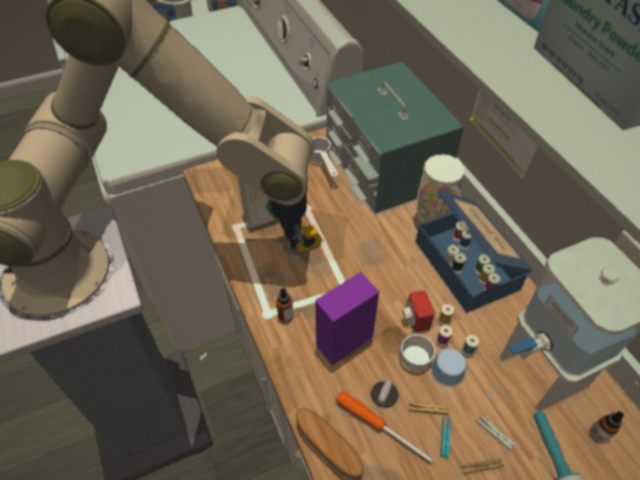

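View pics/wrist2.png

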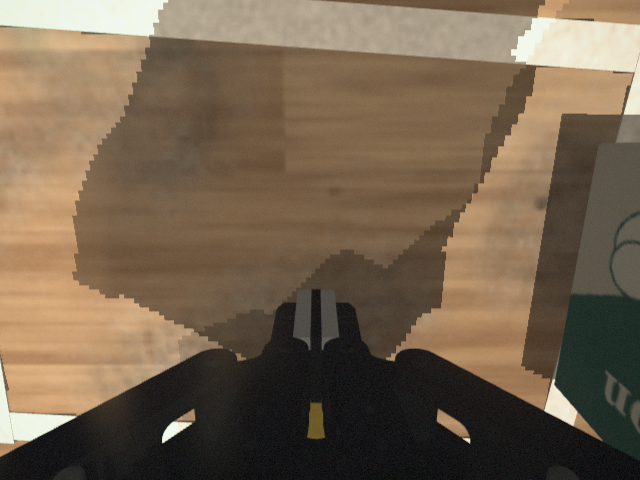

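The scene view shows the tape measure at (308,238) being driven ahead of the fingers, with the carton untouched. I'll continue the push.

```bash
python3 -m creep '[{"grip":0,"linear":[-4,0,0],"rot":[0,0,0]},{"grip":0,"linear":[-8,0,0],"rot":[0,0,0]},{"grip":0,"linear":[-10,0,0],"rot":[0,0,0]},{"grip":0,"linear":[-10,0,0],"rot":[0,0,0]},{"grip":0,"linear":[-10,0,0],"rot":[0,0,0]},{"grip":0,"linear":[-10,0,0],"rot":[0,0,0]},{"grip":0,"linear":[-10,0,0],"rot":[0,0,0]},{"grip":0,"linear":[-8,0,0],"rot":[0,0,0]},{"grip":0,"linear":[-8,0,0],"rot":[0,0,0]},{"grip":0,"linear":[-5,0,0],"rot":[0,0,0]},{"grip":0,"linear":[-2,0,0],"rot":[0,0,0]},{"grip":0,"linear":[0,0,0],"rot":[0,0,0]}]'
python3 snap.py 3 scene
python3 - <<'E'
from h import *
im,d,P=cloud('scene3.npz'); p=np.load('bay.npy')
hsv=cv2.cvtColor(im,cv2.COLOR_RGB2HSV)
m=(hsv[...,1]>150)&(hsv[...,0]>18)&(hsv[...,0]<35)&(P[...,0]>480)&(P[...,0]<720)&(P[...,1]>-230)&(P[...,1]<-90)&(P[...,2]>8)&(P[...,2]<70)
q=P[m];print(len(q),np.percentile(q,[1,50,99],axis=0).round().tolist())
c,s=np.cos(p[2]),np.sin(p[2]); print('bay x',np.percentile((q[:,:2]-p[:2])@[c,s],[0,1,99]))
cv2.imwrite('pics/crop3.png',cv2.resize(im[150:330,210:390,::-1],None,fx=3,fy=3))
E
```

```text
time_s: 5.22
eef_pos: [582.0, -160.0, 15.2]
ee_rot: [0.0, -0.0, 1.0, -0.0]
force: [-0.3, 0.2, -0.2]
grip_width: 0.001
236 [[592.0, -172.0, 8.0], [626.0, -167.0, 45.0], [646.0, -145.0, 57.0]]
bay x [108.08869408 109.65038651 163.44492148]
```

View pics/crop3.png

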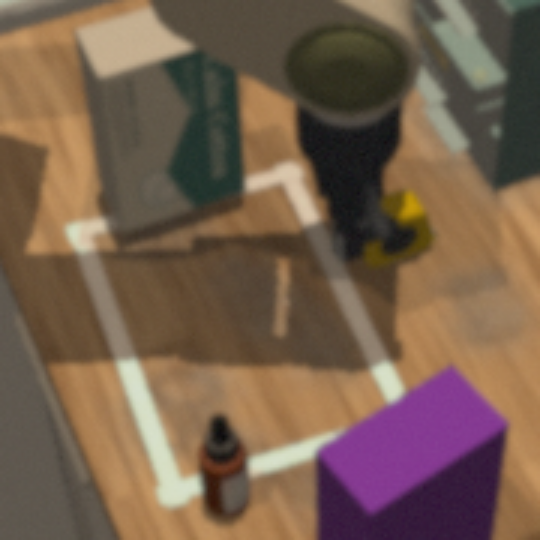

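The tape measure is 13 mm past the outer edge. I'll push it 8 mm more for margin, back off, rise, and cross over to behind the carton.

```bash
python3 -m creep '[{"grip":0,"linear":[-4,0,0],"rot":[0,0,0]},{"grip":0,"linear":[-3,0,0],"rot":[0,0,0]},{"grip":0,"linear":[-1,0,0],"rot":[0,0,0]},{"grip":0,"linear":[8,0,0],"rot":[0,0,0]},{"grip":0,"linear":[17,0,0],"rot":[0,0,0]},{"grip":0,"linear":[5,0,-35],"rot":[0,0,0]},{"grip":0,"linear":[0,0,-38],"rot":[0,0,0]},{"grip":0,"linear":[0,0,-38],"rot":[0,0,0]},{"grip":0,"linear":[0,0,-38],"rot":[0,0,0]},{"grip":0,"linear":[0,0,-38],"rot":[0,0,0]},{"grip":0,"linear":[0,0,-38],"rot":[0,0,0]},{"grip":0,"linear":[0,0,0],"rot":[0,0,0]}]'
python3 -m creep '[{"grip":0,"linear":[7,25,0],"rot":[0,0,0]},{"grip":0,"linear":[7,25,0],"rot":[0,0,0]},{"grip":0,"linear":[7,25,0],"rot":[0,0,0]},{"grip":0,"linear":[7,25,0],"rot":[0,0,0]},{"grip":0,"linear":[7,25,0],"rot":[0,0,0]},{"grip":0,"linear":[7,25,0],"rot":[0,0,0]},{"grip":0,"linear":[7,25,0],"rot":[0,0,0]},{"grip":0,"linear":[7,25,0],"rot":[0,0,0]},{"grip":0,"linear":[7,25,0],"rot":[0,0,0]},{"grip":0,"linear":[7,0,0],"rot":[0,0,0]},{"grip":0,"linear":[3,0,0],"rot":[0,0,0]},{"grip":0,"linear":[0,0,0],"rot":[0,0,0]}]'
python3 snap.py 4 scene side wrist
python3 - <<'E'
from h import *
im,d,P=cloud('scene4.npz'); p=np.load('bay.npy')
hsv=cv2.cvtColor(im,cv2.COLOR_RGB2HSV)
m=(P[...,0]>540)&(P[...,0]<690)&(P[...,1]>-240)&(P[...,1]<-100)&(P[...,2]>8)&(P[...,2]<70)
q=P[m];print(len(q),np.percentile(q,[1,50,99],axis=0).round().tolist())
c,s=np.cos(p[2]),np.sin(p[2]); print('bay x',np.percentile((q[:,:2]-p[:2])@[c,s],[0,1,99]))
im,d,Ps=cloud('side4.npz')
b2=Ps[(Ps[...,0]>415)&(Ps[...,0]<560)&(Ps[...,1]>-75)&(Ps[...,1]<30)&(Ps[...,2]>20)&(Ps[...,2]<150)]; A=np.c_[b2[:,0],np.ones(len(b2))]; kb=np.linalg.lstsq(A,b2[:,1],rcond=None)[0]; print('back y',kb,np.percentile(b2[:,0],[1,99]))
cv2.imwrite('pics/crop4.png',cv2.resize(im[180:400,200:480,::-1],None,fx=2.5,fy=2.5))
E
```

```text
time_s: 6.27
eef_pos: [561.8, -160.9, 248.4]
ee_rot: [0.006, -0.0, 1.0, -0.003]
force: [0.5, -0.0, 0.7]
grip_width: 0.001
time_s: 7.27
eef_pos: [486.4, 64.7, 240.4]
ee_rot: [0.0, -0.0, 1.0, -0.0]
force: [0.1, 0.4, -0.0]
grip_width: 0.001
515 [[595.0, -172.0, 8.0], [621.0, -166.0, 41.0], [654.0, -141.0, 58.0]]
bay x [ 60.08909066 112.92562018 172.1591051 ]
back y [ 0.00584506 -2.23892645] [435.92737182 538.73909051]
```

View pics/crop4.png

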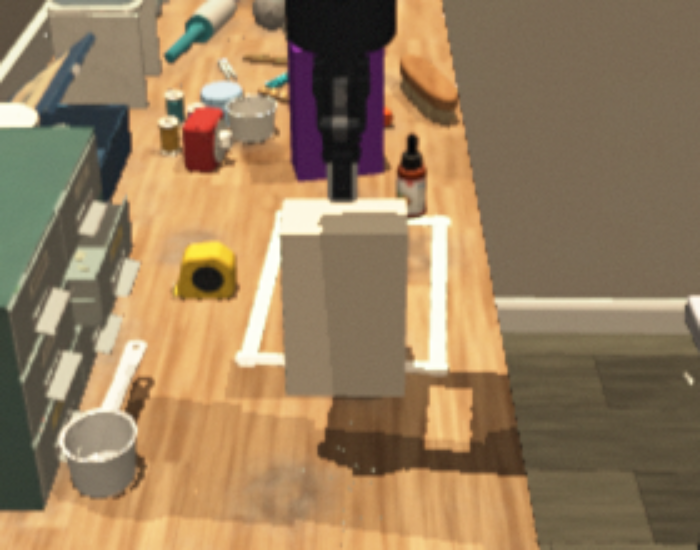

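View pics/scene4.png

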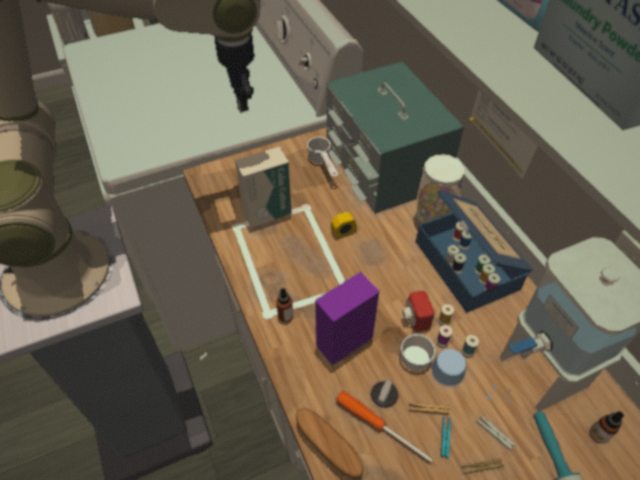

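The views show the tape measure at (343,225) in the scene view, outside the outline by about 18 mm. The fingers are above and behind the carton, on its centre line. I'll descend to z=148 and move gently to contact and partway over.

```bash
python3 -m creep '[{"grip":0,"linear":[0,0,30],"rot":[0,0,0]},{"grip":0,"linear":[0,0,30],"rot":[0,0,0]},{"grip":0,"linear":[0,0,22],"rot":[0,0,0]},{"grip":0,"linear":[0,0,10],"rot":[0,0,0]},{"grip":0,"linear":[0,-15,0],"rot":[0,0,0]},{"grip":0,"linear":[0,-12,0],"rot":[0,0,0]},{"grip":0,"linear":[0,-8,0],"rot":[0,0,0]},{"grip":0,"linear":[0,-5,0],"rot":[0,0,0]},{"grip":0,"linear":[0,-4,0],"rot":[0,0,0]},{"grip":0,"linear":[0,-4,0],"rot":[0,0,0]},{"grip":0,"linear":[0,-4,0],"rot":[0,0,0]},{"grip":0,"linear":[0,0,0],"rot":[0,0,0]}]'
python3 snap.py 5 side scene
```

```text
time_s: 8.42
eef_pos: [486.7, 12.5, 148.5]
ee_rot: [0.0, 0.0, 1.0, -0.0]
force: [-0.1, 0.5, 0.5]
grip_width: -0.002
```

View pics/side5.png

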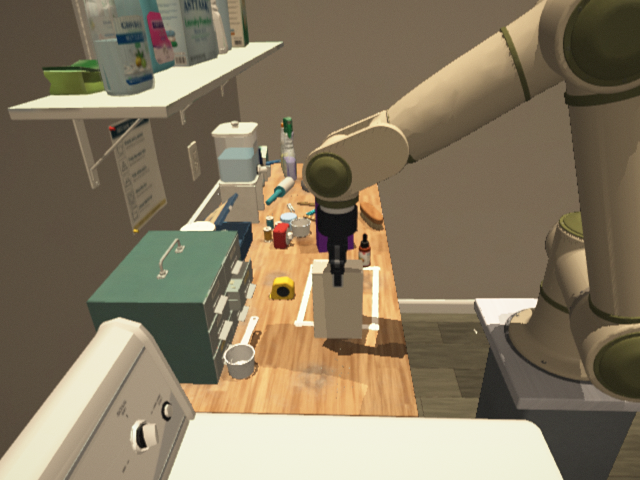

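View pics/scene5.png

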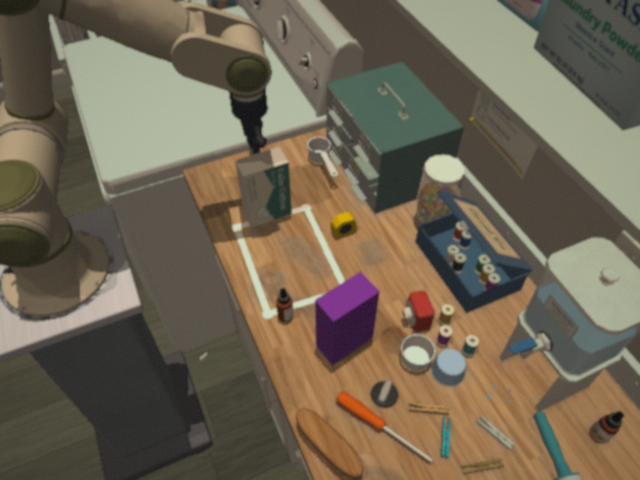

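The fingers at (338,265) in the side view are about touching the upper middle of the carton's back. I'll keep pushing gently.

```bash
python3 -m creep '[{"grip":0,"linear":[0,-3,0],"rot":[0,0,0]},{"grip":0,"linear":[0,-4,0],"rot":[0,0,0]},{"grip":0,"linear":[0,-4,0],"rot":[0,0,0]},{"grip":0,"linear":[0,-4,0],"rot":[0,0,0]},{"grip":0,"linear":[0,-4,0],"rot":[0,0,0]},{"grip":0,"linear":[0,-4,0],"rot":[0,0,0]},{"grip":0,"linear":[0,-4,0],"rot":[0,0,0]},{"grip":0,"linear":[0,-3,0],"rot":[0,0,0]},{"grip":0,"linear":[0,0,0],"rot":[0,0,0]}]'
python3 snap.py 6 scene
python3 - <<'E'
from h import *
im,d,P=cloud('scene6.npz')
m=(P[...,0]>440)&(P[...,0]<532)&(P[...,1]>-110)&(P[...,1]<-40)&(P[...,2]>10)&(P[...,2]<160)
q=P[m]; A=np.c_[q[:,0]-487,q[:,2],np.ones(len(q))]; k=np.linalg.lstsq(A,q[:,1],rcond=None)[0]; print(len(q),k,'lean',-np.arctan(k[1]))
cv2.imwrite('pics/crop6.png',cv2.resize(im[130:330,200:400,::-1],None,fx=2.8,fy=2.8))
E
```

```text
time_s: 9.27
eef_pos: [486.7, -17.6, 148.3]
ee_rot: [0.0, 0.0, 1.0, -0.0]
force: [-0.1, -0.1, 0.2]
grip_width: 0.001
1381 [ 3.64984042e-03 -2.03929341e-01 -5.18644102e+01] lean 0.20117090206651905
```

View pics/crop6.png

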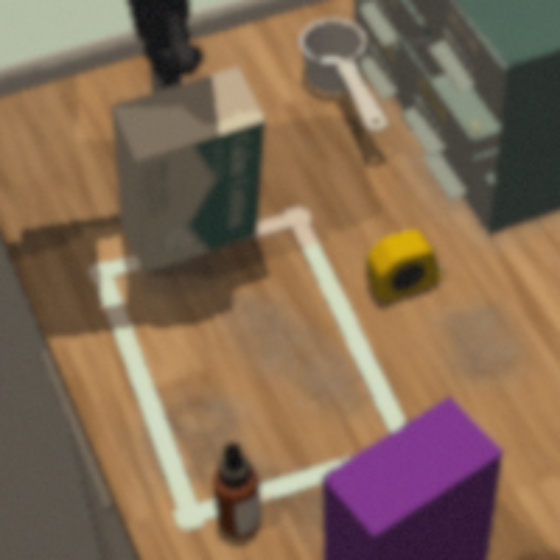

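The carton leans 0.20 rad with no yaw or sliding. Now over the balance point.

```bash
python3 -m creep '[{"grip":0,"linear":[0,-3,0],"rot":[0,0,0]},{"grip":0,"linear":[0,-3,0],"rot":[0,0,0]},{"grip":0,"linear":[0,-3,0],"rot":[0,0,0]},{"grip":0,"linear":[0,-3,0],"rot":[0,0,0]},{"grip":0,"linear":[0,-3,0],"rot":[0,0,0]},{"grip":0,"linear":[0,-3,0],"rot":[0,0,0]},{"grip":0,"linear":[0,-3,0],"rot":[0,0,0]},{"grip":0,"linear":[0,-2,0],"rot":[0,0,0]},{"grip":0,"linear":[0,0,0],"rot":[0,0,0]},{"grip":0,"linear":[0,0,0],"rot":[0,0,0]},{"grip":0,"linear":[0,0,0],"rot":[0,0,0]}]'
python3 snap.py 7 scene
```

```text
time_s: 10.23
eef_pos: [486.6, -39.9, 148.3]
ee_rot: [-0.0, -0.0, 1.0, 0.0]
force: [-0.3, 0.4, 0.9]
grip_width: 0.002
```

View pics/scene7.png

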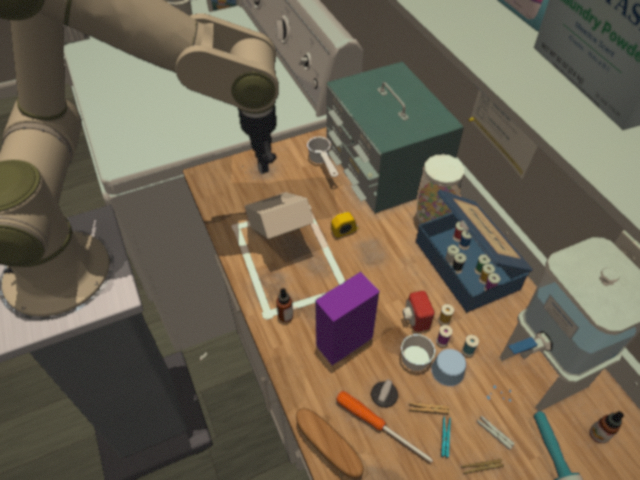

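The carton is mid-fall. I'll back off, let it settle, and measure.

```bash
python3 -m creep '[{"grip":0,"linear":[0,10,-20],"rot":[0,0,0]},{"grip":0,"linear":[0,20,-30],"rot":[0,0,0]},{"grip":0,"linear":[0,30,-20],"rot":[0,0,0]},{"grip":0,"linear":[0,30,0],"rot":[0,0,0]},{"grip":0,"linear":[0,30,0],"rot":[0,0,0]},{"grip":0,"linear":[0,20,0],"rot":[0,0,0]},{"grip":0,"linear":[0,0,0],"rot":[0,0,0]},{"grip":0,"linear":[0,0,0],"rot":[0,0,0]},{"grip":0,"linear":[0,0,0],"rot":[0,0,0]},{"grip":0,"linear":[0,0,0],"rot":[0,0,0]},{"grip":0,"linear":[0,0,0],"rot":[0,0,0]}]'
python3 snap.py 8 scene side
python3 - <<'E'
from h import *
p=np.load('bay.npy'); c,s=np.cos(p[2]),np.sin(p[2])
for f in('scene8.npz','side8.npz'):
    im,d,P=cloud(f)
    m=(P[...,0]>380)&(P[...,0]<580)&(P[...,1]>-300)&(P[...,1]<20)&(P[...,2]>48)&(P[...,2]<64)
    m=cv2.morphologyEx(m.astype(np.uint8),cv2.MORPH_OPEN,np.ones((3,3)))
    n,l,stt,_=cv2.connectedComponentsWithStats(m); k=1+np.argmax(stt[1:,4]); q=P[l==k]
    r=cv2.minAreaRect(q[:,:2].astype(np.float32)); print(f,len(q),np.median(q[:,2]),np.std(q[:,2]),r)
    D=cv2.boxPoints(r)-p[:2]; print(np.round(np.c_[D@[c,s],D@[-s,c]]))
im,d,P=cloud('scene8.npz'); cv2.imwrite('pics/crop8.png',cv2.resize(im[130:330,200:400,::-1],None,fx=2.8,fy=2.8))
for n,b in(('drop',(400,435,-335,-300)),('tape',(585,670,-200,-130))):
    q=P[(P[...,0]>b[0])&(P[...,0]<b[1])&(P[...,1]>b[2])&(P[...,1]<b[3])&(P[...,2]>15)&(P[...,2]<110)]; print(n,np.percentile(q,[2,50,98],axis=0).round().tolist())
E
```

```text
time_s: 11.2
eef_pos: [486.7, 99.1, 218.3]
ee_rot: [-0.0, 0.001, 1.0, -0.0]
force: [-0.4, -0.1, 0.4]
grip_width: 0.001
scene8.npz 2914 57.299009684187375 2.170328933562875 ((486.7154541015625, -139.82443237304688), (107.18949127197266, 173.75962829589844), 0.3764282763004303)
[[-57. 112.]
 [-44. -61.]
 [ 63. -53.]
 [ 50. 120.]]
side8.npz 1548 54.39871202056922 1.3843955105479875 ((488.01806640625, -138.8430633544922), (105.28276062011719, 171.81881713867188), 0.2657173275947571)
[[-55. 113.]
 [-42. -59.]
 [ 63. -51.]
 [ 50. 120.]]
drop [[401.0, -329.0, 17.0], [414.0, -321.0, 60.0], [431.0, -306.0, 101.0]]
tape [[599.0, -171.0, 17.0], [620.0, -166.0, 44.0], [651.0, -142.0, 57.0]]
```

View pics/crop8.png

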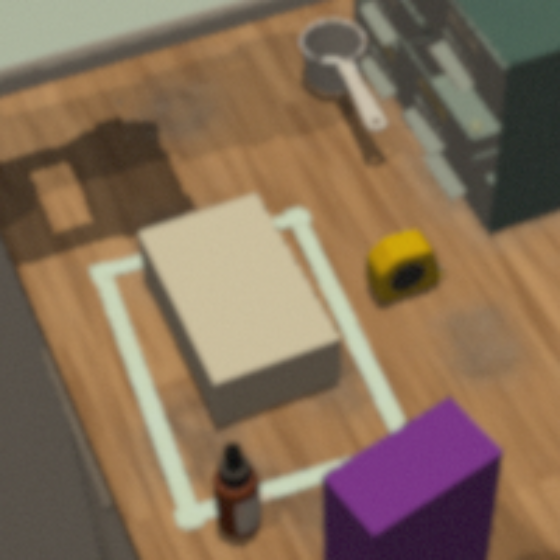

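View pics/side8.png

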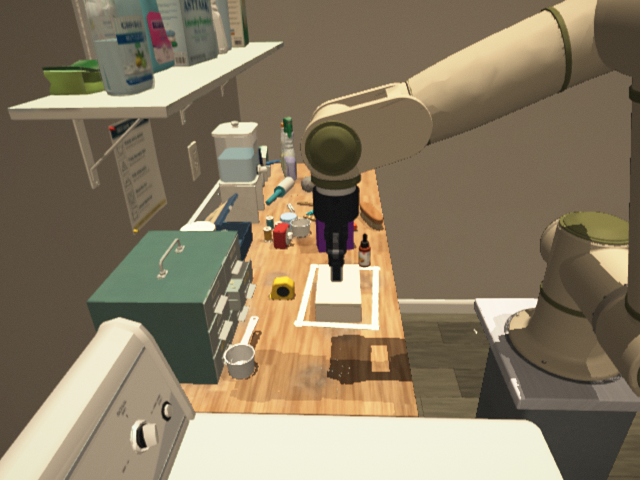

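The carton lies flat and inside the outline, with at least 15 mm of margin. The tape measure is clear and the dropper has not moved. I'll hand in.

```bash
python3 -c "
from rig import ctrl; print(ctrl.finish_job())"
```

```text
the job is handed in; nothing more can be done
None
```

The carton now lies flat on a broad face inside the bay, and the tape measure stands on the worktop clear of the outline. I handed the job in at about 11.3 s of the 48 s allowed. I pushed with shut fingers only: first the tape measure out over the far side, then the standing carton near its top until it toppled.

My last checks, from the scene and side cameras:
- **Carton:** the top face is level at 54–57 mm. Its corners in the bay frame span x -57 to 63 (limit ±95) and y -61 to 120 (limit ±135), so the tightest margin is about 15 mm.
- **Tape measure:** it stands about 18 mm beyond the outline.
- **Dropper bottle:** it has not moved. The scoop, timer, white cap and purple box look undisturbed in the pictures, but I did not measure them again.
- **Disagreement:** the two cameras differ by 1–3 mm, which is far below the margins. No check failed.

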